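# Set the centrifuge dial and hold its lid open for loading

### The arm

A 6-joint arm with a two-finger parallel gripper is mounted at the origin on the work surface. World frame = base frame: x ahead of the robot, y to its left, z up, the work surface at z = 0. Lengths are in m, angles in rad, forces in N, time in s.
With the tool pointing down it reaches from about 0.35 to 0.975 m from the base axis. Payload 7.1 kg.
Tool frame: the origin (TCP) lies at the very end of the fingers, on their centre line; the grasp point (between the pads) lies 19 mm behind it (bot.grip_depth is the distance from the TCP to the grasp point, in m); z points along the fingers, y is the direction in which the jaws open and shut (so a half turn about z gives the same grasp; the last joint's range is limited). The gripper opens to 88 mm and grips with 3 to 60 N. Pads are 20 mm wide; open, the fingers measure 115 mm over their backs; the gripper's body (75 mm by 178 mm) begins 61 mm behind the grasp point.
Start: joints at [1.263, 0.423, 1.63, -0, 1.089, -0.019], TCP at [0.178, 0.599, 0.223] pointing down, gripper open.
Joint ranges: [-3, 3], [-0.9, 2.11], [0.09, 2.58], [-1.31, 4.45], [0.11, 2.69], [-2.54, 2.54]. Speed limits (rad/s): [2.39, 2.39, 3.01, 3.14, 3.14, 3.14].

### API

Orientations are given as a 3x3 rotation matrix whose columns are the frame's x, y, z axes.
In Python, from workcell import bot gives the robot as it stands.
- The arm moves only by the shell command python3 -m inch 'ROWS' [OPENING] [FORCE]. ROWS is JSON, a list that holds one entry, the list of rows, each a list of 4 numbers: the shift along the tool's x, y, z in mm, then the turn about the tool's z in rad. In form: [[[dx, dy, dz, yaw], ...]]. A call has exactly 5 rows; each row is the pose to reach, as a shift and turn from the pose commanded when the call began, along the tool's axes at that moment; what a row does not reach only later rows make up. A row lasts 1/12 s, in which the tool goes at most 41.7 mm and 7.16 degrees, less where a joint would pass 70% of its speed; a pose out of reach is approached as far as the arm can. A call with a gripper value outside its range is refused whole. OPENING is the closure, from 0 (fully open) to 1 (shut), set as the call begins (- or left out, the last holds). The fingers move at their own pace and stop on an object; FORCE is the grip in N (left out, the last holds). Time passes only in rows, so rows that repeat a pose let the fingers close, or fill a call up. It gives the time, the measured TCP pose, the force and the opening at its end, in the units of the state.
- bot.observe(): the state, without advancing time (a new reading comes with each control period).
- bot.capture(name): name is "scene" or "side" or "wrist"; returns a dict with "img" (480x640x3 uint8, red, green, blue), "fx", "fy", "cx", "cy" (pixels), "rvec" (rotation vector, rad) and "tvec" (3), from world to camera coordinates, as OpenCV has them. Camera axes: x right, y down, z forward; pixel columns grow to the right and rows downward; lengths in m; the calibration is good to about 2 mm. The wrist camera is an equidistant fisheye: a pixel r from the principal point sees the ray r / f radians off the axis. A picture is of the moment at which its call begins. There is no depth.
- bot.hand_in(): hands the job in, once; it reports no verdict.
The state is a dict: "time_s": time; "joint_positions": joint angles; "dq": joint speeds; "effort": joint torques, N m; "ee_pos": TCP position; "orientation": TCP orientation; "contact_force": force on the tool from outside, world axes, zero at the start; "ft_torque": the same for the moment, N m; "gripper_width": finger opening in m.
Only numpy, scipy, OpenCV 4.12 (cv2) and the standard library are available. Lean on these libraries where they do the work, as an engineer would, in place of code of your own. Each camera call takes 0.05 s, during which the arm holds its last target. There are 200 camera calls.

### The job

Get the small centrifuge ready for loading: with its lid still shut, turn the grey speed dial on its front deck clockwise until the white pointer is on the red mark. Then lift the teal lid, which falls shut by itself, and finish while holding it open with the gripper at 50 degrees (within 5), without letting go. Leave the dial at its setting and the cup, bottle, tube rack and pipette beside the machine where they are.

Things in the scene. Friction and masses are not known exactly. Their poses are not given: they have to be found in the camera images.
- centrifuge: White bench centrifuge, fixed in place, 300 deep (its x) x 260 wide (y) x 110 mm high without lid. Origin: centre of its underside on the bench top; its -x side is the front (towards the robot), z up. The front 100 mm of its top is a flat dark control deck at z = 110 mm with the dial and a display 4 mm proud; behind it the teal lid covers the rotor well.
- dial (a joint): Speed dial angle in rad, growing clockwise seen from above; range 0 to 5.236; 11 marks on the deck 0.5236 rad apart, from 0. The fifth mark (2.094 rad) is the wide red one, the others are thin and white. It stays where it is left (friction 0.04 N m) and starts between 0.70 and 1.5.
- dial_grip (a point): Point on the dial's vertical axis at grip height, at (-98, -55, 142) mm in the centrifuge's frame, 9 mm below the top of its grey grip bar. The bar is 46 long, 14 wide, 34 mm high on a 62 mm disc; the deck is 32 mm below this point. x runs along the bar, the white pointer stripe is on its -x half; z up.
- dial_pointer (a point): The point on the deck, 36 mm from the dial's axis, at which the white pointer of the dial points; moves with the dial.
- red_mark (a point): The point of the wide red mark on the deck at 36 mm from the dial's axis (the mark is 14 x 5 mm and runs outward from there). The pointer point coincides with it when the dial is set.
- lid (a joint): Lid opening angle in rad: 0 shut (lid level), grows as its front edge swings up and away from the robot, 50 degrees = 0.873, stop at 1.45. No spring, no latch, no stay: it falls shut from every angle when let go.
- lid_hinge (a point): Middle of the lid's hinge line, which runs along the centrifuge's y axis at (140, 0, 112) mm in the centrifuge's frame; its axes are those of the centrifuge. Does not move with the lid.
- lid_handle (a point): Middle of the lid's round steel bar handle, moves with the lid. Bar 10 mm thick, 100 long along its y (parallel to the hinge line), on two end posts; z is the lid's outward normal. With the lid shut it is 150 mm in front of and 53 mm above the hinge line, 35 mm above the lid's top face, 40 mm behind its front edge. Lid 190 deep x 250 wide x 18 mm thick, 0.3 to 0.65 kg.
- cup: Clear specimen cup with red cap, 52 mm diameter, 62 high, standing beside the centrifuge: leave alone. Origin: centre of its underside.
- reagent: Amber glass bottle with white cap, 60 mm diameter, 125 high, standing beside the centrifuge: leave alone. Origin: centre of its underside.
- rack: Blue tube rack with capped tubes, 160 (its x) x 55 mm, 90 high with tubes: leave alone. Origin: centre of its underside.
- pipette: White and blue pipette lying flat along its x, about 245 mm long (from -121 to +125 mm), 22 high: leave alone. Origin: on the bench, near its middle.

How it is judged:
On the way:
1. the dial's pointer is on the red mark while the lid is still shut (horizontal distance between dial_pointer and red_mark below 0.0045 m and value of joint lid below 0.06 rad), for 0.3 s.
At the end, for the whole second after the job is handed in: The lid stands still at 50 degrees open, within 5, carried by the gripper's fingers (contact force above 0.5 N) and by nothing else; the dial's pointer is still within 4.5 mm (about 7 degrees) of the red mark; cup, bottle, rack and pipette are within 30 mm of where they stood and not tipped over (horizontal distance between dial_pointer and red_mark below 0.0045 m and value of joint lid between 0.785 and 0.96 rad and velocity of joint lid between -0.05 and 0.05 rad/s and contact force between the fingers and lid above 0.5 N and contact force between lid and cup below 0.1 N and contact force between lid and reagent below 0.1 N and contact force between lid and rack below 0.1 N and contact force between lid and pipette below 0.1 N and distance of each of cup, reagent, rack, pipette from where it was at the start of the episode below 0.03 m and angle between each of cup, reagent, rack, pipette's own z axis and vertical below 0.35 rad); the arm keeps its last pose, push and grip.
It fails at once if cup pushed away or tipped (distance of cup from where it was at the start of the episode above 0.03 m or angle between cup's own z axis and vertical above 0.35 rad).
It fails at once if reagent pushed away or tipped (distance of reagent from where it was at the start of the episode above 0.03 m or angle between reagent's own z axis and vertical above 0.35 rad).
It fails at once if rack pushed away or tipped (distance of rack from where it was at the start of the episode above 0.03 m or angle between rack's own z axis and vertical above 0.35 rad).
It fails at once if pipette pushed away or tipped (distance of pipette from where it was at the start of the episode above 0.03 m or angle between pipette's own z axis and vertical above 0.35 rad).
It also fails if it takes over 48 s, if anything falls off the work surface, if the arm or the gripper's body presses on something with over 40 N, if the wrist force passes 120 N, or if a joint passes its speed limit or range.

## Working session

There is one attempt and no reset: what is moved stays moved. The work goes in short steps, Python scripts to look and compute and a shell command to move; the robot and the scene stay as the last step left them, time stands still between calls to the robot, and variables do not carry over. Pictures are saved under pics/ and viewed, about 8 in all and at most 12, crops included, and the job is handed in when it is done.

```bash
mkdir -p pics; ls
cat > h.py <<'E'
import numpy as np, cv2
from workcell import bot
def cap(n,f=None):
    c=bot.capture(n)
    if f: cv2.imwrite('pics/'+f,c['img'][:,:,::-1])
    return c
def ray(c,u,v,fish=False):
    x,y=(u-c['cx'])/c['fx'],(v-c['cy'])/c['fy']
    if fish:
        r=np.hypot(x,y); d=np.array([x*np.sin(r)/max(r,1e-9),y*np.sin(r)/max(r,1e-9),np.cos(r)])
    else: d=np.array([x,y,1.])
    R=cv2.Rodrigues(np.array(c['rvec'],float))[0]; t=np.array(c['tvec'],float).ravel()
    return -R.T@t, R.T@d
def onz(c,u,v,z,fish=False):
    o,d=ray(c,u,v,fish); return o+d*(z-o[2])/d[2]
E
python3 - <<'E'
from h import *
import pickle
C={n:cap(n,n+'0.png') for n in('scene','side','wrist')}
pickle.dump(C,open('c0.pkl','wb'))
for n in C: c=C[n];print(n,c['img'].shape,c['fx'],c['cx'],ray(c,320,240)[0],ray(c,320,240)[1])
cv2.imwrite('pics/a.png',cv2.resize(np.vstack([C['scene']['img'],C['side']['img']])[:,:,::-1],(640,960))[:480]) 
print(bot.observe())
E
```

```text
pics
scene (480, 640, 3) 606.3559991192952 316.19154330582666 [1.29373917 0.05434152 1.04476302] [-0.61874599 -0.00409194 -0.78562301]
side (480, 640, 3) 434.1782208913674 320.3775024044421 [0.29150129 0.56094432 0.64529835] [ 0.35512782 -0.6723334  -0.64953366]
wrist (480, 640, 3) 371.64829954431775 320.1723083285737 [0.0979241  0.62195225 0.38454752] [ 0.27720357 -0.08583621 -0.95701665]
{'time_s': 0.15, 'joint_positions': array([ 1.26302633e+00,  4.23675336e-01,  1.63047210e+00,  6.19744363e-06,
        1.08860665e+00, -1.89989952e-02]), 'dq': array([-8.96801473e-05, -2.10222775e-03, -4.79608688e-03,  6.08015509e-04,
        2.02682358e-03,  5.86225274e-04]), 'effort': array([ 7.14589387e-04, -5.44986999e+01, -2.73916823e+01,  6.44235243e-02,
        2.05067173e-02, -7.54435268e-05]), 'ee_pos': array([0.17783128, 0.59873389, 0.22209065]), 'orientation': array([[-9.58593762e-01,  2.84776879e-01, -3.57068109e-04],
       [ 2.84777102e-01,  9.58593126e-01, -1.10518792e-03],
       [ 2.75510686e-05, -1.16111107e-03, -9.99999326e-01]]), 'contact_force': array([-0.04071862,  0.58648679,  0.34383864]), 'ft_torque': array([-0.01150165, -0.01766865,  0.01613646]), 'gripper_width': 0.0880683318716013}
```

View pics/scene0.png

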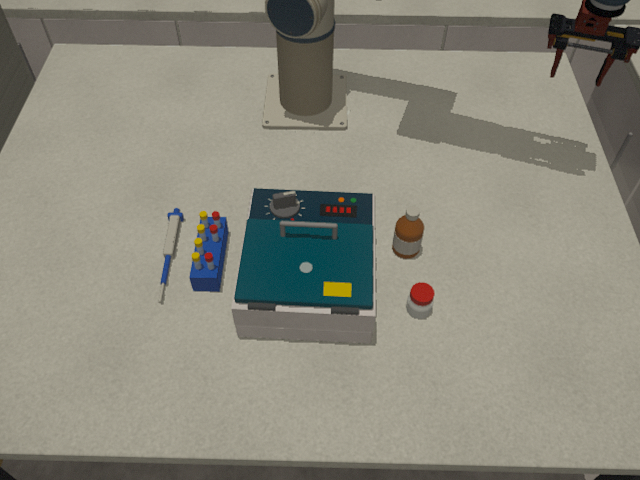

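View pics/side0.png

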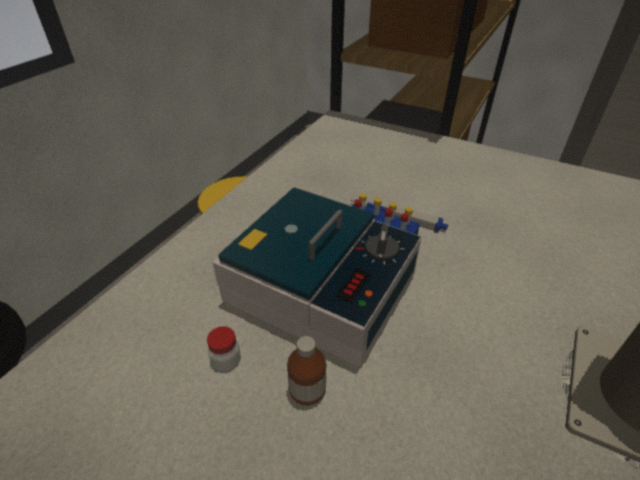

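Scene: the centrifuge has its deck at (254-373, 190-222), dial at (285,203), lid at (240-374, 222-305), handle at (309,228). The rack and pipette are on the -y side, the bottle and cup on the +y side. Side: dial at (383,245).

Run:
```python
from h import *
import pickle
C=pickle.load(open('c0.pkl','rb'))
for n in('scene','side'):
    c=C[n]; hsv=cv2.cvtColor(c['img'],cv2.COLOR_RGB2HSV)
    m=cv2.inRange(hsv,(82,120,40),(98,255,255))
    k,l,s,_=cv2.connectedComponentsWithStats(m); i=1+s[1:,4].argmax(); m=(l==i).astype(np.uint8)
    m=cv2.morphologyEx(m,cv2.MORPH_CLOSE,np.ones((9,9)))
    cn=max(cv2.findContours(m,0,2)[0],key=cv2.contourArea)
    h=cv2.convexHull(cn); q=cv2.approxPolyDP(h,6,True)[:,0]
    print(n,s[i],q.tolist())
    P=np.array([onz(c,*p,.13)[:2] for p in h[:,0]])
    print(cv2.minAreaRect((P*1000).astype(np.float32)))
    for p in q: print(np.round(onz(c,*p,.13),4))
a=cv2.resize(C['scene']['img'][180:240,235:385],None,fx=5,fy=5,interpolation=2)
b=cv2.resize(C['side']['img'][215:275,335:435],None,fx=5,fy=5,interpolation=2)
im=np.zeros((600,750,3),np.uint8); im[:300]=a; im[300:,:500]=b
cv2.imwrite('pics/crop.png',im[:,:,::-1])
```

```text
scene [ 235  216  138   93 9999] [[371, 224], [370, 308], [235, 300], [249, 218]]
((616.5026245117188, 24.823707580566406), (246.03756713867188, 208.08197021484375), 88.07421112060547)
[0.5307 0.1488 0.13  ]
[0.7238 0.1408 0.13  ]
[ 0.7133 -0.0992  0.13  ]
[ 0.5217 -0.0917  0.13  ]
side [ 231  190  142  104 6484] [[293, 190], [372, 214], [309, 293], [231, 253]]
((614.0345458984375, 28.857742309570312), (244.19851684570312, 183.3931427001953), 88.07666015625)
[ 0.6996 -0.0891  0.13  ]
[ 0.52   -0.0901  0.13  ]
[0.5276 0.1512 0.13  ]
[0.6952 0.1327 0.13  ]
```

View pics/crop.png

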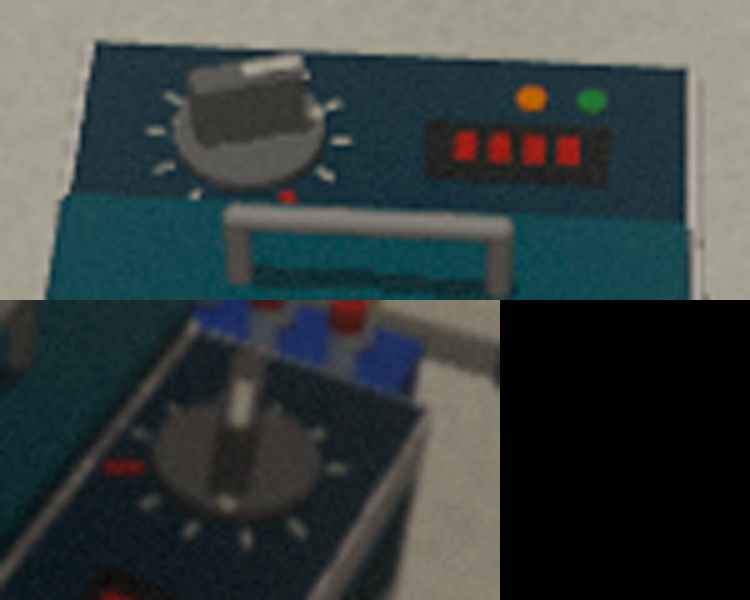

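Crop: the scene shows the pointer dot at pixel (298.6,202.4) and the red mark at (292.6,219.4). The side view shows the dot at (380.6,255) and red at (360,248.4). The pointer points roughly to +y and red lies clockwise of it, near +x.

Run:
```python
from h import *
import pickle
C=pickle.load(open('c0.pkl','rb'))
s,d=C['scene'],C['side']
fc=[onz(s,254,188.6,.11),onz(s,372.6,193.6,.11)]; print('deck corners',np.round(fc,4))
y=fc[1]-fc[0]; print(np.linalg.norm(y),np.degrees(np.arctan2(-y[0],y[1])))
for yaw in(-1.9,):
    a=np.radians(yaw);X=np.array([np.cos(a),np.sin(a)]);Y=np.array([-np.sin(a),np.cos(a)])
    o1=(fc[0]+fc[1])[:2]/2+.15*X; o2=np.array([.525,.0295])+.05*X; print('origin',o1,o2)
    o=(o1+o2)/2; D=o-.098*X-.055*Y; H=o-.01*X; print('dial',D,'handle',H,'hinge',o+.14*X)
for n,c,dot,red in(('scene',s,(298.6,202.4),(292.6,219.4)),('side',d,(380.6,255),(360,248.4))):
    p=onz(c,*dot,.117)[:2]-D; r=onz(c,*red,.11)[:2]-D
    f=lambda v:(np.round(v,4),np.linalg.norm(v).round(4),np.degrees(np.arctan2(v[1],v[0])).round(1)); print(n,'ptr',f(p),'red',f(r))
# bar top stripe ends, scene crop
for uv in((190,75),(305,68)): print(onz(s,235+uv[0]/5,180+uv[1]/5,.151)[:2]-D)
print('bar side top', [onz(d,335+u/5,215+(v-300)/5,.151)[:2]-D for u,v in((250,350),(238,430))])
```

```text
deck corners [[ 0.4239 -0.0917  0.11  ]
 [ 0.4313  0.1569  0.11  ]]
0.24876184076066807 -1.7083607486545715
origin [0.57748869 0.0276411 ] [0.57497251 0.02784224]
dial [ 0.47646095 -0.02397889] handle [0.5662361  0.02807322] hinge [0.71615363 0.02309994]
scene ptr (array([-0.0102,  0.0278]), np.float64(0.0296), np.float64(110.1)) red (array([0.0297, 0.0172]), np.float64(0.0344), np.float64(30.1))
side ptr (array([-0.0119,  0.0234]), np.float64(0.0263), np.float64(117.0)) red (array([0.0309, 0.0171]), np.float64(0.0353), np.float64(28.9))
[ 0.00185352 -0.02204798]
[-0.00316924  0.0235513 ]
bar side top [array([ 0.000296  , -0.01995645]), array([-0.01255617,  0.02407476])]
```

```bash
python3 -m inch '[[[-23,-26,-8,0],[-46,-51,-16,0],[-70,-77,-24,0],[-93,-102,-32,0],[-116,-128,-40,0]]]' 0 20
for i in 1 2 3; do python3 -m inch '[[[-23,-26,0,0],[-46,-51,0,0],[-70,-77,0,0],[-93,-102,0,0],[-116,-128,0,0]]]'; done
python3 -m inch '[[[0,0,0,0.12],[0,0,0,0.24],[0,0,0,0.36],[0,0,0,0.48],[0,0,0,0.6]]]' 0.6
python3 -m inch '[[[0,0,0,0.1],[0,0,0,0.2],[0,0,0,0.3],[0,0,0,0.4],[0,0,0,0.4]]]'
python3 - <<'E'
from h import *
import pickle
c=cap('wrist','w1.png'); pickle.dump(c,open('w1.pkl','wb'))
o=bot.observe();print(o['ee_pos'],o['orientation'],o['gripper_width'])
E
```

```text
time_s: 0.57
ee_pos: [0.253, 0.4418, 0.2627]
orientation: [[-0.959, 0.284, -0.0], [0.284, 0.959, -0.001], [0.0, -0.001, -1.0]]
contact_force: [0.5, 0.2, 1.4]
gripper_width: 0.0874
time_s: 0.98
ee_pos: [0.3278, 0.2861, 0.2627]
orientation: [[-0.959, 0.284, 0.0], [0.284, 0.959, 0.0], [-0.0, 0.0, -1.0]]
contact_force: [0.5, -1.0, 0.1]
gripper_width: 0.0878
time_s: 1.4
ee_pos: [0.4025, 0.1303, 0.2627]
orientation: [[-0.959, 0.285, 0.0], [0.285, 0.959, 0.0], [-0.0, 0.0, -1.0]]
contact_force: [1.0, 1.2, 0.3]
gripper_width: 0.088
time_s: 1.82
ee_pos: [0.4773, -0.0256, 0.2627]
orientation: [[-0.959, 0.285, 0.0], [0.285, 0.959, 0.0], [0.0, 0.0, -1.0]]
contact_force: [-0.2, 0.2, 1.1]
gripper_width: 0.0876
time_s: 2.23
ee_pos: [0.4768, -0.024, 0.2625]
orientation: [[-0.625, 0.78, -0.0], [0.78, 0.625, 0.0], [0.0, -0.0, -1.0]]
contact_force: [0.1, 0.5, -1.0]
gripper_width: 0.0581
time_s: 2.65
ee_pos: [0.4768, -0.0238, 0.2625]
orientation: [[-0.275, 0.961, -0.0], [0.961, 0.275, 0.0], [0.0, -0.0, -1.0]]
contact_force: [-0.1, 0.9, 0.6]
gripper_width: 0.0353
[ 0.47676628 -0.02382947  0.26253886] [[-2.80054576e-01  9.59984029e-01 -3.14970467e-04]
 [ 9.59984075e-01  2.80054595e-01  1.79442718e-05]
 [ 1.05435141e-04 -2.97341257e-04 -9.99999950e-01]] 0.03509324159139637
```

View pics/w1.png

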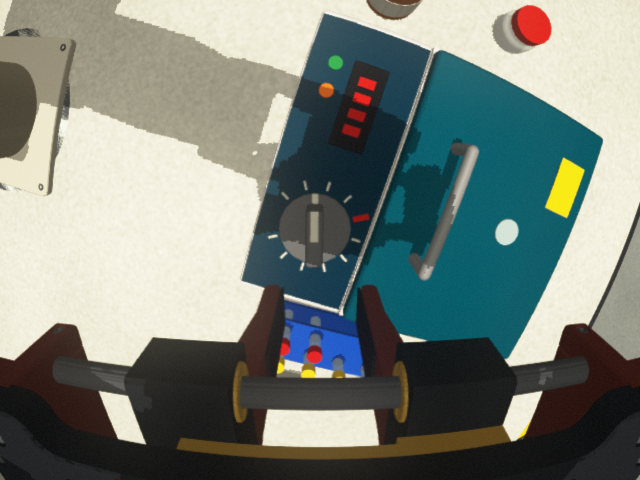

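Wrist: the dial disc is centred near (315,229), the pointer mark at (315,199), the red mark at (361,217), and the handle bar runs from (472,150) to (427,272).

Run:
```python
from h import *
import pickle
c=pickle.load(open('w1.pkl','rb')); img=c['img']; hsv=cv2.cvtColor(img,cv2.COLOR_RGB2HSV)
P=lambda u,v,z:onz(c,u,v,z,True)[:2]
f=lambda v:(np.round(v*1000,1),np.degrees(np.arctan2(v[1],v[0])).round(1))
# red mark
m=(cv2.inRange(hsv,(0,120,80),(8,255,255))|cv2.inRange(hsv,(172,120,80),(180,255,255))); m[:, :345]=0;m[:,378:]=0;m[:205]=0;m[230:]=0
v,u=np.nonzero(m);pr=np.array([P(a,b,.11) for a,b in zip(u,v)]);red=pr.mean(0);print('red',len(u),u.mean(),v.mean(),red)
# ticks: bright px in annulus
g=cv2.inRange(hsv,(0,0,130),(180,70,255)); k,l,s,ce=cv2.connectedComponentsWithStats(g[170:280,262:372]); 
T=[]
for i in range(1,k):
    if 8<s[i,4]<120:
        uv=ce[i]+[262,170]; p=P(*uv,.11); T.append(p); print(s[i,4],uv.round(1),p.round(4))
print('bar/disc ctr guess', P(315,229,.117))
a,b=P(472,150,.165),P(427,272,.165); print('handle',a,b,(a+b)/2,np.linalg.norm(a-b),f(a-b))
for q in((325,13),(242,280)): print('deck',P(*q,.11))
print('lid front',P(438,51,.13),P(344,314,.13))
```

```text
red 93 360.5806451612903 217.58064516129033 [ 0.50765793 -0.00780168]
11 [304.9 185.4] [0.4534 0.0061]
9 [327.8 186.6] [0.4724 0.0105]
11 [284.7 195.3] [ 0.4389 -0.0069]
55 [314.5 198.4] [ 0.4644 -0.0026]
11 [346.8 198.7] [0.4912 0.0048]
30 [272.5 236. ] [ 0.4376 -0.0453]
61 [291.  246.6] [ 0.4559 -0.0504]
29 [283.2 254.8] [ 0.4511 -0.0599]
27 [343.1 257.8] [ 0.5038 -0.0477]
25 [301.7 266. ] [ 0.47   -0.0656]
25 [323.5 267.3] [ 0.4894 -0.0614]
bar/disc ctr guess [ 0.47176712 -0.02692953]
handle [0.56267035 0.07596906] [ 0.56152281 -0.02313038] [0.56209658 0.02641934] 0.09910608252039678 (array([ 1.1, 99.1]), np.float64(89.3))
deck [0.42855839 0.15488106]
deck [ 0.41979518 -0.09495133]
lid front [0.52484717 0.14739832] [ 0.51736385 -0.09225251]
```

Run:
```python
from h import *
import pickle
T=np.array([[.4534,.0061],[.4724,.0105],[.4389,-.0069],[.4912,.0048],[.4376,-.0453],[.4511,-.0599],[.5038,-.0477],[.47,-.0656],[.4894,-.0614]])
A=np.c_[2*T,np.ones(9)];x=np.linalg.lstsq(A,(T**2).sum(1),rcond=None)[0];C=x[:2]
print(C,np.sqrt(x[2]+C@C),np.hypot(*(T-C).T).round(4))
ang=lambda v:np.degrees(np.arctan2(v[1],v[0]))
print('ticks',[ang(t-C).round(1) for t in T],'red',ang(np.array([.50766,-.0078])-C))
c=pickle.load(open('w1.pkl','rb')); p=onz(c,314.5,198.4,.118,True)[:2]; print('ptr',p-C,ang(p-C))
for q in((315,207),(315,241)): print('stripe/bar top',onz(c,*q,.151,True)[:2]-C)
cv2.imwrite('pics/w1c.png',cv2.resize(c['img'][170:285,250:390],None,fx=5,fy=5,interpolation=2)[:,:,::-1])
```

```text
[ 0.47128193 -0.02759372] 0.03816374284496992 [0.0381 0.0381 0.0384 0.038  0.0381 0.0381 0.0382 0.038  0.0384]
ticks [np.float64(118.0), np.float64(88.3), np.float64(147.4), np.float64(58.4), np.float64(-152.3), np.float64(-122.0), np.float64(-31.7), np.float64(-91.9), np.float64(-61.8)] red 28.551108750355024
ptr [-0.00721375  0.02644695] 105.25702484409159
stripe/bar top [-0.00619859  0.02627245]
stripe/bar top [0.00107031 0.00050162]
```

View pics/w1c.png

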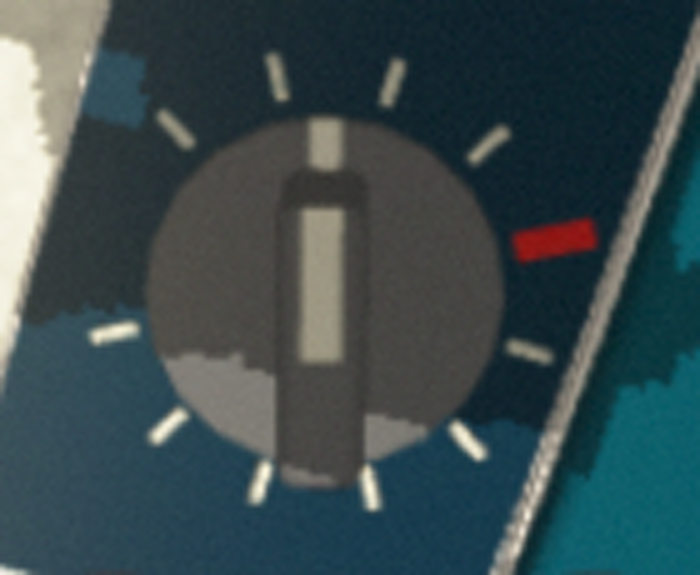

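The dial axis is at (0.4713, -0.0276), the pointer at 105.3° and red at 28.3°, so it needs 77° (1.34 rad) clockwise. I'll grasp it now.

```bash
python3 -m inch '[[[-2,-6,20,0.017],[-2,-6,45,0.017],[-2,-6,70,0.017],[-2,-6,90,0.017],[-2,-6,105,0.017]]]' 0.6
python3 -m inch '[[[0,0,10,0],[0,0,20,0],[0,0,28,0],[0,0,32,0],[0,0,32,0]]]'
python3 -m inch '[[[0,0,0,0],[0,0,0,0],[0,0,0,0],[0,0,0,0],[0,0,0,0]]]' 1 25
python3 -m inch '[[[0,0,0,0],[0,0,0,0],[0,0,0,0],[0,0,0,0],[0,0,0,0]]]'
python3 -c "from workcell import bot;print(bot.observe())"
```

```text
time_s: 3.12
ee_pos: [0.4708, -0.0274, 0.156]
orientation: [[-0.265, 0.964, -0.002], [0.964, 0.265, 0.0], [0.001, -0.002, -1.0]]
contact_force: [-0.2, 0.3, 0.6]
gripper_width: 0.0354
time_s: 3.53
ee_pos: [0.4715, -0.0274, 0.1252]
orientation: [[-0.262, 0.965, -0.001], [0.965, 0.262, 0.0], [0.0, -0.001, -1.0]]
contact_force: [0.0, 0.1, 0.2]
gripper_width: 0.0351
time_s: 3.95
ee_pos: [0.4725, -0.0274, 0.1263]
orientation: [[-0.262, 0.965, 0.002], [0.965, 0.262, 0.0], [-0.0, 0.002, -1.0]]
contact_force: [0.8, 1.7, 1.9]
gripper_width: 0.0136
time_s: 4.37
ee_pos: [0.4725, -0.0274, 0.1262]
orientation: [[-0.262, 0.965, 0.002], [0.965, 0.262, -0.0], [-0.0, 0.001, -1.0]]
contact_force: [1.0, 2.0, 5.8]
gripper_width: 0.0136
{'time_s': 4.3667, 'joint_positions': array([-8.31688483e-02,  3.53183233e-01,  2.02846284e+00,  1.50103009e-04,
        7.58397044e-01, -3.48275761e-01]), 'dq': array([-9.49044780e-04, -8.18807686e-04, -1.09851835e-05,  6.38422263e-04,
        8.92278596e-04, -5.13755117e-04]), 'effort': array([-7.00897984e-01, -3.92316163e+01, -1.69898343e+01, -2.30159881e-01,
        3.06134373e-01,  2.80352816e-02]), 'ee_pos': array([ 0.47246588, -0.02741194,  0.12622059]), 'orientation': array([[-2.61907029e-01,  9.65091859e-01,  1.55276118e-03],
       [ 9.65093012e-01,  2.61907384e-01, -2.58472255e-05],
       [-4.31624565e-04,  1.49178939e-03, -9.99998794e-01]]), 'contact_force': array([1.00522416, 1.95606291, 5.8317881 ]), 'ft_torque': array([ 0.14440165, -0.12938377,  0.01745026]), 'gripper_width': 0.013608551751720115}
```

```bash
for i in 1 2; do python3 -m inch '[[[0,0,0,0.1],[0,0,0,0.2],[0,0,0,0.3],[0,0,0,0.4],[0,0,0,0.5]]]'; done
python3 -m inch '[[[0,0,0,0.1],[0,0,0,0.2],[0,0,0,0.3],[0,0,0,0.34],[0,0,0,0.34]]]'
python3 - <<'E'
from h import *
c=cap('wrist','w2.png')
o=bot.observe();R=o['orientation'];print(o['ee_pos'],np.degrees(np.arctan2(R[1,1],R[0,1])),o['ft_torque'],o['contact_force'])
E
```

```text
time_s: 4.78
ee_pos: [0.4717, -0.0274, 0.1262]
orientation: [[0.238, 0.971, 0.0], [0.971, -0.238, 0.0], [0.0, 0.0, -1.0]]
contact_force: [-0.9, 2.0, 9.0]
gripper_width: 0.0142
time_s: 5.2
ee_pos: [0.4711, -0.0271, 0.1262]
orientation: [[0.674, 0.738, -0.001], [0.738, -0.674, 0.001], [-0.0, -0.001, -1.0]]
contact_force: [-3.4, 3.6, 11.0]
gripper_width: 0.0137
time_s: 5.62
ee_pos: [0.4709, -0.0267, 0.1262]
orientation: [[0.881, 0.473, -0.002], [0.473, -0.881, 0.001], [-0.001, -0.002, -1.0]]
contact_force: [-4.3, 6.5, 12.3]
gripper_width: 0.0137
[ 0.47084426 -0.02672598  0.12619335] -61.65715249172283 [ 0.92782741  0.8730901  -0.04570831] [-4.28147119  5.53005142 11.67270022]
```

View pics/w2.png

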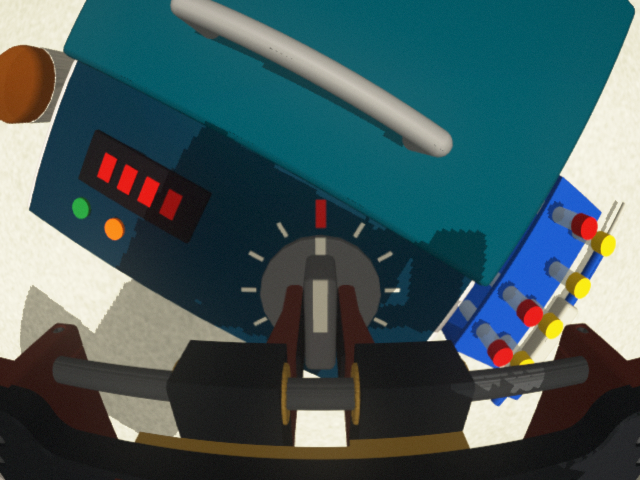

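The wrist picture shows the pointer (320,246) radially in line with the red mark (320,214). I'll let go, rise and check.

```bash
python3 -m inch '[[[0,0,0,0],[0,0,0,0],[0,0,0,0],[0,0,0,0],[0,0,0,0]]]' 0.6
python3 -m inch '[[[0,0,-5,0],[0,0,-20,0],[0,0,-45,0],[0,0,-75,0],[0,0,-105,0]]]'
python3 -m inch '[[[0,0,-10,-0.1],[0,0,-20,-0.2],[0,0,-20,-0.3],[0,0,-20,-0.4],[0,0,-20,-0.5]]]'
python3 -m inch '[[[0,0,0,-0.11],[0,0,0,-0.22],[0,0,0,-0.33],[0,0,0,-0.44],[0,0,0,-0.545]]]' 0.4
python3 -m inch '[[[0,0,0,0],[0,0,0,0],[0,0,0,0],[0,0,0,0],[0,0,0,0]]]'
python3 - <<'E'
from h import *
import pickle
c=cap('wrist','w3.png'); pickle.dump(c,open('w3.pkl','wb'))
o=bot.observe();print(o['ee_pos'],o['orientation'],o['gripper_width'],o['contact_force'])
E
```

```text
time_s: 6.08
ee_pos: [0.4716, -0.0275, 0.1255]
orientation: [[0.88, 0.476, -0.0], [0.476, -0.88, -0.0], [-0.0, -0.0, -1.0]]
contact_force: [0.3, 0.2, 0.5]
gripper_width: 0.0349
time_s: 6.5
ee_pos: [0.4711, -0.0274, 0.2317]
orientation: [[0.88, 0.476, -0.002], [0.476, -0.88, 0.0], [-0.001, -0.001, -1.0]]
contact_force: [0.3, -0.1, 0.0]
gripper_width: 0.0351
time_s: 6.92
ee_pos: [0.4718, -0.0275, 0.2513]
orientation: [[0.54, 0.842, 0.001], [0.842, -0.54, -0.0], [0.0, 0.001, -1.0]]
contact_force: [-0.9, 0.0, 0.0]
gripper_width: 0.0353
time_s: 7.33
ee_pos: [0.4716, -0.0275, 0.2509]
orientation: [[0.025, 1.0, 0.0], [1.0, -0.025, -0.0], [-0.0, 0.0, -1.0]]
contact_force: [-0.8, 0.4, -0.3]
gripper_width: 0.0526
time_s: 7.75
ee_pos: [0.4717, -0.0274, 0.2507]
orientation: [[0.031, 1.0, 0.0], [1.0, -0.031, 0.0], [0.0, 0.0, -1.0]]
contact_force: [0.0, -0.3, 0.6]
gripper_width: 0.0525
[ 0.47172559 -0.0274232   0.25070482] [[ 3.10690846e-02  9.99517239e-01 -7.98034934e-06]
 [ 9.99517239e-01 -3.10690844e-02  1.41457149e-05]
 [ 1.38909438e-05 -8.41599116e-06 -1.00000000e+00]] 0.05279431145653898 [-0.20889085  0.01954386  0.11601295]
```

View pics/w3.png

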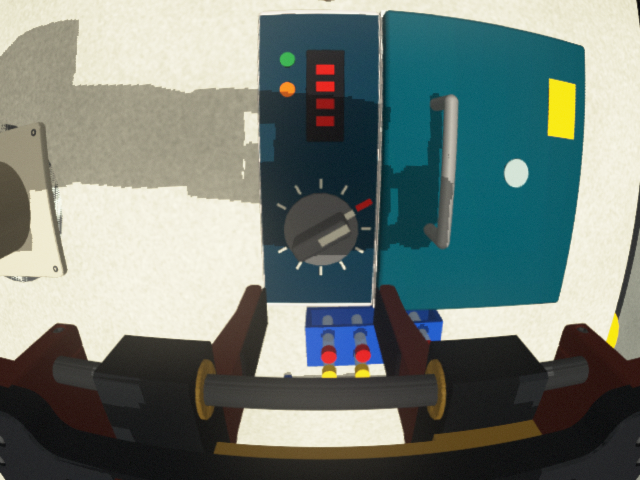

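Wrist: the pointer end at (350,215) aims at the red mark (364,205). The handle runs from (450,98) to (444,244). Now numbers for both.

Run:
```python
from h import *
import pickle
c=pickle.load(open('w3.pkl','rb')); hsv=cv2.cvtColor(c['img'],cv2.COLOR_RGB2HSV)
C=np.array([.4713,-.0276]);P=lambda u,v,z:onz(c,u,v,z,True)[:2]
ang=lambda v:np.degrees(np.arctan2(v[1],v[0]))
def comp(m,x0,x1,y0,y1,z,nm):
    k,l,s,ce=cv2.connectedComponentsWithStats(m[y0:y1,x0:x1])
    for i in range(1,k):
        if s[i,4]>12: uv=ce[i]+[x0,y0]; p=P(*uv,z); print(nm,s[i,4],uv.round(1),p.round(4),(ang(p-C)).round(1),np.hypot(*(p-C)).round(4))
red=cv2.inRange(hsv,(0,120,60),(8,255,255))|cv2.inRange(hsv,(172,120,60),(180,255,255))
comp(red,352,378,192,216,.11,'red')
comp(cv2.inRange(hsv,(0,0,115),(180,80,255)),338,358,207,222,.1175,'ptr')
a,b=P(450,98,.165),P(444,244,.165);print('handle',a,b,(a+b)/2,np.hypot(*(a-b)),ang(a-b))
```

```text
red 121 [363.4 204.6] [ 0.5075 -0.008 ] 28.4 0.0412
ptr 57 [349.2 214.7] [ 0.4949 -0.0146] 28.8 0.027
handle [0.56244125 0.07740486] [ 0.56105456 -0.02670885] [0.5617479  0.02534801] 0.10412294449662494 89.23692288123834
```

Pointer at 28.8° against red at 28.4°, so the dial is set. Next, the handle.

```bash
python3 -m inch '[[[15,25,0,0],[30,50,0,0],[45,75,0,0],[55,88,0,0],[55,88,0,0]]]' 0.4
python3 -m inch '[[[0,0,25,0],[0,0,50,0],[0,0,75,0],[0,0,95,0],[0,0,103,0]]]'
python3 -m inch '[[[0,0,0,0],[0,0,0,0],[0,0,0,0],[0,0,0,0],[0,0,0,0]]]' 1 20
python3 -m inch '[[[0,0,0,0],[0,0,0,0],[0,0,0,0],[0,0,0,0],[0,0,0,0]]]'
python3 - <<'E'
import numpy as np
# handle displacement per angle (tool y = +x machine, tool z = down), mm
for t in(5,10,15,20,25,30,35,40,45,50):
    a=np.radians(t)+np.arctan2(53,150); r=np.hypot(53,150); print(t,(150-r*np.cos(a)).round(1),-(r*np.sin(a)-53).round(1))
E
```

```text
time_s: 8.22
ee_pos: [0.5639, 0.0264, 0.2506]
orientation: [[0.029, 1.0, 0.002], [1.0, -0.029, 0.0], [0.0, 0.002, -1.0]]
contact_force: [0.1, -0.4, 0.4]
gripper_width: 0.0526
time_s: 8.63
ee_pos: [0.5587, 0.0245, 0.1449]
orientation: [[0.031, 1.0, -0.005], [1.0, -0.031, -0.0], [-0.0, -0.005, -1.0]]
contact_force: [-0.8, 0.0, 0.8]
gripper_width: 0.0529
time_s: 9.05
ee_pos: [0.5621, 0.0249, 0.1489]
orientation: [[0.03, 1.0, 0.002], [1.0, -0.03, 0.0], [0.0, 0.002, -1.0]]
contact_force: [0.6, -0.2, -0.1]
gripper_width: 0.0229
time_s: 9.47
ee_pos: [0.5619, 0.0249, 0.1482]
orientation: [[0.03, 1.0, 0.001], [1.0, -0.03, -0.0], [0.0, 0.001, -1.0]]
contact_force: [0.5, -0.1, 5.7]
gripper_width: 0.0093
5 5.2 -12.9
10 11.5 -25.2
15 18.8 -37.0
20 27.2 -48.1
25 36.5 -58.4
30 46.6 -67.9
35 57.5 -76.5
40 69.2 -84.0
45 81.4 -90.5
50 94.2 -96.0
```

```bash
python3 -m inch '[[[0,1,-3,0],[0,2.5,-6.5,0],[0,5.2,-12.9,0],[0,8.2,-19.2,0],[0,11.5,-25.2,0]]]'
python3 -m inch '[[[0,3.5,-6,0],[0,7.3,-11.8,0],[0,11.4,-17.4,0],[0,15.7,-22.9,0],[0,20.3,-28.1,0]]]'
python3 -c "from workcell import bot;o=bot.observe();print(o['ft_torque'],o['contact_force'])"
```

```text
time_s: 9.88
ee_pos: [0.5726, 0.0245, 0.173]
orientation: [[0.03, 1.0, -0.001], [1.0, -0.03, -0.0], [-0.0, -0.001, -1.0]]
contact_force: [2.2, 0.8, -6.0]
gripper_width: 0.0093
time_s: 10.3
ee_pos: [0.5919, 0.0239, 0.2014]
orientation: [[0.03, 1.0, -0.004], [1.0, -0.03, -0.0], [-0.0, -0.004, -1.0]]
contact_force: [-6.7, 0.0, 0.8]
gripper_width: 0.0092
[-0.13843953  1.27602684  0.01110551] [-6.73071008  0.04143073  0.75420706]
```

```bash
python3 -m inch '[[[0,4.7,-5.1,0],[0,9.6,-10,0],[0,14.8,-14.6,0],[0,20.1,-19,0],[0,25.7,-23.2,0]]]'
python3 -m inch '[[[0,5.8,-3.9,0],[0,11.7,-7.5,0],[0,17.7,-10.9,0],[0,23.9,-14,0],[0,30.2,-16.8,0]]]'
python3 -m inch '[[[0,4,-2,0],[0,6.5,-2.7,0],[0,6.5,-2.7,0],[0,6.5,-2.7,0],[0,6.5,-2.7,0]]]'
python3 - <<'E'
from h import *
a=cap('scene');b=cap('side','s4.png');o=bot.observe();print(o['ft_torque'],o['contact_force'],o['ee_pos'],o['gripper_width'])
im=np.vstack([cv2.resize(a['img'][100:340,140:460],None,fx=1.25,fy=1.25),cv2.resize(b['img'][130:370,190:510],None,fx=1.25,fy=1.25)])
cv2.imwrite('pics/both4.png',im[:,:,::-1])
E
```

```text
time_s: 10.72
ee_pos: [0.6168, 0.0231, 0.2254]
orientation: [[0.03, 1.0, -0.005], [1.0, -0.03, -0.0], [-0.0, -0.005, -1.0]]
contact_force: [-12.2, -0.5, 11.2]
gripper_width: 0.0094
time_s: 11.13
ee_pos: [0.6488, 0.022, 0.2429]
orientation: [[0.03, 1.0, -0.001], [1.0, -0.03, -0.0], [-0.001, -0.001, -1.0]]
contact_force: [-5.7, -1.8, 4.8]
gripper_width: 0.0094
time_s: 11.55
ee_pos: [0.6558, 0.0218, 0.2455]
orientation: [[0.03, 1.0, 0.001], [1.0, -0.03, -0.001], [-0.001, 0.001, -1.0]]
contact_force: [-5.5, -1.9, 8.0]
gripper_width: 0.0094
[-0.42867108  1.07943609  0.01398193] [-6.47479896 -2.91684147  8.1162052 ] [0.6557645  0.02177598 0.24549545] 0.009386310086225702
```

View pics/both4.png

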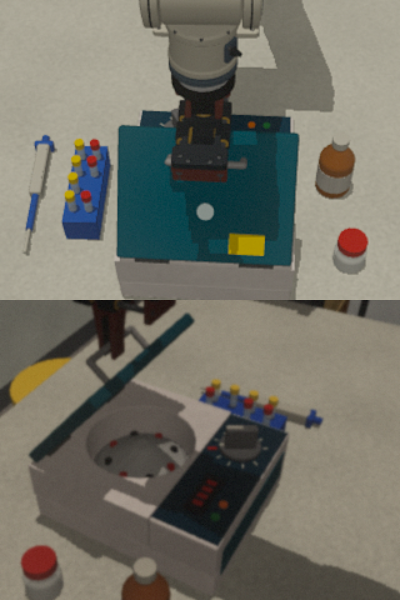

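Both views show the lid open in the gripper, its front corner at side pixel (344,146) and scene pixels (234,202) and (378,208). The neighbours are undisturbed. Now I'll check the angle with rays in the lid's side planes.

Run:
```python
from h import *
a=np.radians(-1.8);X=np.array([np.cos(a),np.sin(a),0]);Y=np.array([-np.sin(a),np.cos(a),0])
Hg=np.array([.711,.020,.112])
S,D=bot.capture('scene'),bot.capture('side')
for c,u,v,y in((D,344.4,146,.125),(S,378.4,208,.125),(S,234.4,202.4,-.125)):
    o,d=ray(c,u,v); t=(y-(o-Hg)@Y)/(d@Y); p=o+t*d-Hg; x,z=-p@X,p[2]
    print(np.round([x,z,np.hypot(x,z)],4),'raw',np.degrees(np.arctan2(z,x)).round(1),'if top edge',(np.degrees(np.arctan2(z,x)-np.arctan2(18,190))).round(1))
o=bot.observe();p=o['ee_pos']-[0,0,-.019]-Hg;print('from TCP',np.degrees(np.arctan2(p[2],-p@X)-np.arctan2(53,150)),np.hypot(p[2],p@X),o['contact_force'],o['dq'].round(4),o['time_s'])
```

```text
[0.2389 0.2924 0.3776] raw 50.7 if top edge 45.3
[0.104  0.1571 0.1884] raw 56.5 if top edge 51.1
[0.1187 0.1385 0.1824] raw 49.4 if top edge 44.0
from TCP 50.60501072537495 0.16219006367781164 [-5.28718302 -1.82547849  8.34299426] [ 0.     -0.0006 -0.0019  0.0001 -0.0018 -0.0007] 11.75
```

The side corner was assigned to the wrong (near) plane, since its radius comes out at 378 mm. Refining with full-resolution corners.

Run:
```python
from h import *
a=np.radians(-1.8);X=np.array([np.cos(a),np.sin(a),0]);Y=np.array([-np.sin(a),np.cos(a),0])
Hg=np.array([.711,.020,.112])
for n in('scene','side'):
    c=bot.capture(n); hsv=cv2.cvtColor(c['img'],cv2.COLOR_RGB2HSV)
    m=cv2.inRange(hsv,(82,110,25),(100,255,255)); k,l,s,_=cv2.connectedComponentsWithStats(m); m=(l==1+s[1:,4].argmax()).astype(np.uint8)
    h=cv2.convexHull(max(cv2.findContours(m,0,2)[0],key=cv2.contourArea)); q=cv2.approxPolyDP(h,3,True)[:,0]
    for u,v in q:
        for y in(.125,-.125):
            o,d=ray(c,float(u),float(v)); t=(y-(o-Hg)@Y)/(d@Y); p=o+t*d-Hg; x,z=-p@X,p[2]
            if .17<np.hypot(x,z)<.21: print(n,(u,v),y,np.hypot(x,z).round(4),np.degrees(np.arctan2(z,x)).round(1))
    # predicted top front corners at 45,50,55 deg for comparison
    for t in(45,50,55):
        w=np.radians(t); f=-X*np.cos(w)+[0,0,np.sin(w)]; N=X*np.sin(w)+np.array([0,0,np.cos(w)])
        pts=np.array([Hg+.19*f+hh*N+y*Y for hh in(0,.018) for y in(.125,-.125)])
        K=np.array([[c['fx'],0,c['cx']],[0,c['fy'],c['cy']],[0,0,1.]])
        print(n,t,'low+,low-,top+,top-',cv2.projectPoints(pts,np.array(c['rvec'],float),np.array(c['tvec'],float),K,None)[0][:,0].round(0).tolist())
```

```text
scene (np.int32(235), np.int32(202)) -0.125 0.1824 47.4
scene (np.int32(378), np.int32(210)) 0.125 0.1833 54.6
scene 45 low+,low-,top+,top- [[377.0, 204.0], [236.0, 197.0], [378.0, 204.0], [234.0, 198.0]]
scene 50 low+,low-,top+,top- [[378.0, 205.0], [234.0, 198.0], [378.0, 206.0], [232.0, 200.0]]
scene 55 low+,low-,top+,top- [[378.0, 206.0], [233.0, 200.0], [379.0, 209.0], [231.0, 202.0]]
side (np.int32(340), np.int32(142)) -0.125 0.183 54.2
side (np.int32(342), np.int32(147)) -0.125 0.1785 51.4
side 45 low+,low-,top+,top- [[277.0, 226.0], [353.0, 152.0], [269.0, 216.0], [347.0, 145.0]]
side 50 low+,low-,top+,top- [[270.0, 217.0], [347.0, 145.0], [261.0, 208.0], [341.0, 138.0]]
side 55 low+,low-,top+,top- [[262.0, 209.0], [341.0, 139.0], [253.0, 200.0], [334.0, 132.0]]
```

The side-view corners lie within about 1.5° of the 50° projection, and the TCP arc gives 50.3 to 50.6°. The arm is still, so I'm handing in.

```bash
python3 -c "
from workcell import bot
print(bot.hand_in()); o=bot.observe(); print(o['time_s'],o['ee_pos'],o['contact_force'],o['gripper_width'])"
```

```text
the job is handed in; nothing more can be done
None
the job is handed in; nothing more can be done
```

The dial is on the red mark, and I handed the job in with the gripper holding the lid open at about 50°. No verdict was reported.

- **Dial:** With the lid shut I turned it 1.34 rad clockwise. After letting go, the wrist camera put the pointer at 28.8° and the red mark at 28.4°, about 0.3 mm apart at the mark. I did not measure it again after lifting the lid. The last picture shows the dial undisturbed, but too coarsely to confirm the setting exactly.
- **Lid:** I gripped the handle bar at 20 N and lifted it along the hinge arc. The arm position gives 50.3–50.6°, and the side camera gives 50° within about 1.5°. At about 11.8 s of the 48 s the arm was still, the jaws were shut on the bar at 9.4 mm opening, and the force on the tool was about 10 N.
- **Neighbours:** The last picture shows the cup, bottle, rack and pipette upright and in place. This was by eye, and I did not measure how far they moved.

**Checks that disagreed:** The scene camera's lid corner estimates were scattered, from 44 to 56° depending on the corner and which edge it was taken for. I treated these as pixel noise at a shallow angle and relied on the arm position and the side view. My first side-view estimate used the wrong corner plane, so I redid it.

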